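# Give the loaded tubes a short spin in the bench microcentrifuge

## Robot

A 6-joint arm with a two-finger parallel gripper is mounted at the origin on a cart in front of the work surface, level with it; the furniture and walls round the work are solid. World frame = base frame: x ahead of the robot, y to its left, z up, the work surface at z = 0. Lengths are in mm, angles in rad, forces in N, time in s.
With the tool pointing down it reaches from about 300 to 775 mm from the base axis. Payload 14.6 kg.
Tool frame: the origin (TCP) lies at the very end of the fingers, on their centre line; the grasp point (between the pads) lies 19 mm behind it (grip_point_offset is the distance from the TCP to the grasp point, in mm); z points along the fingers, y is the line along which they close (so a half turn about z gives the same grasp; the last joint's range is limited). The gripper opens to 94 mm and grips with 3 to 60 N. Pads are 16 mm wide; open, the fingers measure 119 mm over their backs; the gripper's body (75 mm by 177 mm) begins 78 mm behind the grasp point.
Start: joints at [1.058, 0.3, 1.521, -0, 1.321, -0.067], TCP at [237.145, 496.237, 205.446] pointing down, gripper open.
Joint ranges: [-3.03, 3.03], [-0.79, 2.21], [0.23, 2.52], [-1.04, 4.18], [0, 3.07], [-2.55, 2.55]. Speed limits (rad/s): [2.22, 2.22, 2.57, 3.14, 3.14, 3.14].

## Interface

Orientations are given as [roll, pitch, yaw] about the fixed x, y, z axes, in that order (R = Rz(yaw) Ry(pitch) Rx(roll)).
In Python, from cell import read_state, camera, camera_info, sign_off, grip_point_offset gives the robot as it stands.
- The arm moves only by the shell command python3 -m handwheel 'ROWS' [FORCE]. ROWS is text: rows parted by semicolons, each of 5 numbers parted by spaces: the shift along the world's x, y, z in units of 40 mm (1.0 is 40 mm), then the turn about the world's z in units of 5 degrees (1.0 is 5 degrees), then the closure, from 0 (fully open) to 1 (shut). In form: dx dy dz yaw gripper; .... A call has 1 to 12 rows; each row shifts and turns the commanded pose from where the row before left it; what a row does not reach is not made up. A row lasts 1/12 s, in which the tool goes at most 41.7 mm and 7.16 degrees, less where a joint would pass 70% of its speed; a pose out of reach is approached as far as the arm can. A call is refused whole if a number of a shift passes 1 or a number of a turn 1, either way. A call with a gripper value outside its range is refused whole. The fingers move at their own pace and stop on an object; FORCE is the grip in N (left out, the last holds). Time passes only in rows, so rows that do not move let the fingers close. It gives the time, the measured TCP pose, the force, the opening and the grip force at its end, in the units of the state.
- read_state(): the state, without advancing time (a new reading comes with each control period).
- camera(name): name is "side" or "top"; returns (picture, depth): 384x512x3 uint8, red, green, blue; 384x512 float32, mm along the optical axis (not along the pixel's ray), 0 where there is no reading.
- camera_info(name): a dict with "intrinsics" (3x3 intrinsics, pixels), "world_from_camera" (4x4, takes a point from camera to world coordinates). Camera axes: x right, y down, z forward; pixel columns grow to the right and rows downward; lengths in mm; the calibration is good to about 2 mm. A picture is of the moment at which its call begins. camera_info takes no time and is no camera call.
- sign_off(): hands the job in; it is judged then, once.
The state is a dict: "clock": time; "joints": joint angles; "qd": joint speeds; "effort": joint torques, N m; "eef_pos": TCP position; "eef_rot": TCP orientation; "wrist_force": force on the tool from outside, world axes, zero at the start; "moment": the same for the moment, N m; "finger_gap": finger opening in mm; "finger_force": force on a finger pad.
Only numpy, scipy, OpenCV 4.12 (cv2) and the standard library are available. Lean on these libraries where they do the work, as an engineer would, in place of code of your own. Each camera call takes 0.05 s, during which the arm holds its last target. There are 200 camera calls.

## Task

Give the tubes in the microcentrifuge a short spin, with the tips of the closed fingers: push its open lid down until it snaps shut and stays, then press the far end of the rocker switch on the front panel so that it flips over to on, and only then press the large oblong pulse key fully in. Leave the two small round keys unpressed and the things lying around where they are. The spin lasts as long as the key is held, so finish with a fingertip still holding the pulse key down.

Things in the scene. Friction and masses are not known exactly. Their poses are not given: they have to be found in the camera images.
- spinner: white microcentrifuge, 282 mm deep, 212 mm wide, 105 mm high without the lid, fixed to the worktop; origin under its middle on the worktop, x to its back, y to its left (seen from the robot's side), z up. Its front is a control panel that slopes up towards the back at 20 degrees, from 71 mm high at x = -143 mm to 104 mm at x = -50 mm; behind it lies the flat deck, 105 mm high, with the rotor bowl that the lid covers.
- lid_front (a point): point on the outer (upper) face of the flat lid, on its middle line, 18 mm short of the front edge. The lid is 204 mm wide, 186 mm long and 16 mm thick and hinged at the back. The point's axes turn with the lid: z out of the outer face, x from front edge to hinge.
- lid_hinge (a point): point of the lid's outer face right above the hinge line, 168 mm from lid_front; the line runs along the machine's y, 10 mm under this point (in the lid's frame).
- lid (a joint): lid angle in rad: 0 shut, about 0.9 as found, its widest. A spring holds the lid up, pushes back with up to about 4 N at the front while it is lowered and lets it rise again if it is let go half way; below about 0.15 it pulls the lid shut and keeps it there.
- rocker_far_end (a point): top of the rocker switch near its far end (up the slope), 14 mm from its pivot; the black rocker, 37 mm long up the slope and 22 mm wide, sits at the left of the panel in a bezel. Its far end stands 13 mm above the panel while off and 7 mm when on (its near end the other way round), so the far end goes down about 6 mm; nothing round it stands higher than 3 mm. The point's z stands out of the far half's face, which lies parallel to the panel when on.
- rocker (a joint): rocker angle in rad: 0 off (far end up), 0.36 on (far end down). It takes about 4 N at the far end, snaps over past the middle (0.18) and stays.
- pulse_key_top (a point): middle of the top of the pulse key, the only large oblong key, 21 x 32 mm, 7 mm proud of the panel, at its right end; z out of the panel along the key's travel, x up the slope.
- pulse_key (a joint): pulse key travel in m: 0 out, 0.004 fully in; springs back, 2 N to start and 5 N fully in.
- small_key_left_top (a point): top of the left small round key, 15 mm across, 4 mm proud of the panel, between rocker and pulse key below the display, 55 mm from the rocker; not to be pressed.
- small_key_right_top (a point): the same for the right small round key, 51 mm from the pulse key.
- small_key_left (a joint): its travel in m: 0 out, 0.004 fully in.
- small_key_right (a joint): its travel in m: 0 out, 0.004 fully in.
- tube_front: closed 15 ml tube, 20 x 118 mm, lying on the worktop in front of the machine; to be left alone.
- timer: white bench timer, 66 x 66 x 20 mm, right of the machine's front; to be left alone.
- dish: petri dish with lid, 90 mm across, 13 mm high, left of the machine; to be left alone.
- tube_side: closed 50 ml tube, 33 x 114 mm, lying right of the machine; to be left alone.
- marker: marker pen, 14 x 133 mm, lying to the right; to be left alone.
- forceps: steel forceps, 130 mm long, lying to the left; to be left alone.
- syringe: syringe, 128 mm long, lying to the right; to be left alone.

How it is judged (in metres and radians):
On the way, in this order (a step that is already met when the one before it is completed fails the run):
1. the lid is shut and stays shut (value of joint lid below 0.03 rad), for 0.2 s.
2. with the lid shut, the rocker is over to on (value of joint rocker above 0.3 rad and value of joint lid below 0.03 rad), for 0.2 s.
At the end, for the whole second after the job is handed in: The lid is shut (within 0.03 rad), the rocker is on (over 0.30 of 0.36 rad), the fingers hold the pulse key at least 3 of its 4 mm in with more than 1.5 N, and the small keys are out (all of step 2 and value of joint pulse_key above 0.003 m and contact force between the fingers and pulse_key above 1.5 N and value of joint each of small_key_left, small_key_right below 0.0015 m); the arm keeps its last pose, push and grip.
It fails at once if the rocker was switched on while the lid was open (value of joint rocker above 0.18 rad and value of joint lid above 0.06 rad).
It fails at once if the pulse key was pressed before the lid was shut and the rocker on (value of joint pulse_key above 0.002 m and (value of joint lid above 0.06 rad or value of joint rocker below 0.18 rad)).
It fails at once if a small round key was pressed (value of joint any of small_key_left, small_key_right above 0.002 m).
It fails at once if something standing around was shoved, lifted or carried (distance of any of tube_front, timer, dish, tube_side, marker, forceps, syringe from where it was at the start of the episode above 0.03 m).
It also fails if it takes over 58 s, if anything falls off the work surface, if the arm or the gripper's body presses on something with over 40 N, if the wrist force passes 120 N, or if a joint passes its speed limit or range.

## Working session

There is one attempt and no reset: what is moved stays moved. The work goes in short steps, Python scripts to look and compute and a shell command to move; the robot and the scene stay as the last step left them, time stands still between calls to the robot, and variables do not carry over. Pictures are saved under pics/ and viewed, at most 10 in all, crops included, and the job is handed in when it is done.

```bash
ls; mkdir -p pics; python3 - <<'E'
from cell import *
import cv2,numpy as np
print(read_state())
for n in("top","side"):
    p,d=camera(n); cv2.imwrite(f"pics/{n}0.png",p[:,:,::-1]); np.save(f"{n}0.npy",d)
    i=camera_info(n); print(n,i)
E
```

```text
pics
{'clock': 0.0, 'joints': array([ 1.05841062e+00,  3.00500979e-01,  1.52160756e+00,  3.44162056e-05,
        1.32069941e+00, -6.65912328e-02]), 'qd': array([-0.00056462, -0.00015543,  0.00117577, -0.00095205,  0.00121765,
        0.00067177]), 'effort': array([-6.82672344e-04, -5.31815636e+01, -3.52731371e+01,  7.06981332e-02,
        2.45117967e-02, -6.34470712e-05]), 'eef_pos': array([237.00165504, 496.01295593, 204.85874385]), 'eef_rot': array([-3.14038227e+00, -1.14129237e-04,  2.69578957e+00]), 'wrist_force': array([ 0.16501798, -0.03027589,  0.31264139]), 'moment': array([ 0.02042331, -0.0501004 , -0.04249862]), 'finger_force': 0.0, 'finger_gap': 93.755765139247}
top {'intrinsics': array([[444.47373513,   0.        , 260.15348883],
       [  0.        , 444.47373513, 198.34698343],
       [  0.        ,   0.        ,   1.        ]]), 'world_from_camera': array([[ 1.37149758e-02, -9.96189539e-01,  8.61295611e-02,
         4.12873012e+02],
       [-9.99609600e-01, -1.15629655e-02,  2.54351262e-02,
        -3.06037279e+01],
       [-2.43422935e-02, -8.64447782e-02, -9.95959213e-01,
         1.43290678e+03],
       [ 0.00000000e+00,  0.00000000e+00,  0.00000000e+00,
         1.00000000e+00]])}
side {'intrinsics': array([[454.97092388,   0.        , 249.30559016],
       [  0.        , 454.97092388, 192.60194609],
       [  0.        ,   0.        ,   1.        ]]), 'world_from_camera': array([[ 8.38318749e-01, -2.26527986e-01,  4.95889853e-01,
        -7.04530323e+01],
       [-5.45169830e-01, -3.42657711e-01,  7.65098392e-01,
        -9.95084565e+02],
       [-3.39571562e-03, -9.11740514e-01, -4.10752608e-01,
         6.00048261e+02],
       [ 0.00000000e+00,  0.00000000e+00,  0.00000000e+00,
         1.00000000e+00]])}
```

View pics/top0.png

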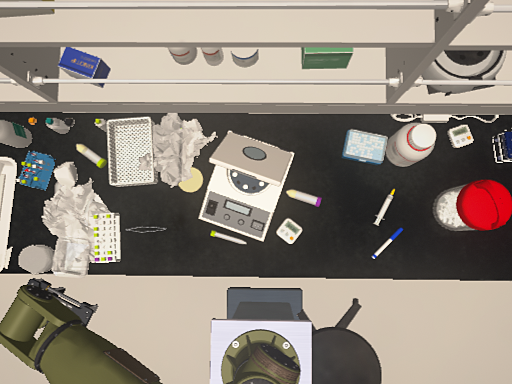

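View pics/side0.png

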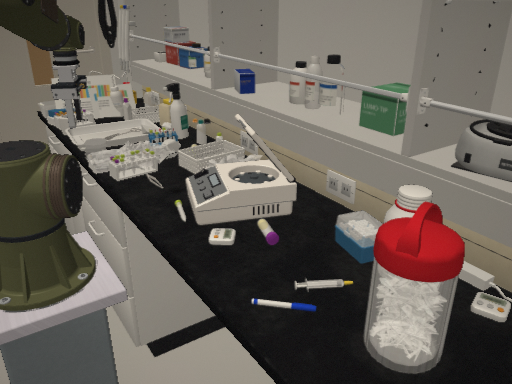

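The top view shows the machine at about (245,185), turned slightly, with its panel towards the robot. The lid is open, its front edge at about y=135-165. The side view shows it at (240,190). I'll zoom in next.

```bash
python3 - <<'E'
import cv2,numpy as np
a=cv2.imread("pics/top0.png")[125:245,190:330]; cv2.imwrite("pics/topc.png",cv2.resize(a,None,fx=5,fy=5,interpolation=2))
b=cv2.imread("pics/side0.png")[110:235,165:310]; cv2.imwrite("pics/sidec.png",cv2.resize(b,None,fx=4.8,fy=4.8,interpolation=2))
E
```

```text
(no output)
```

View pics/topc.png

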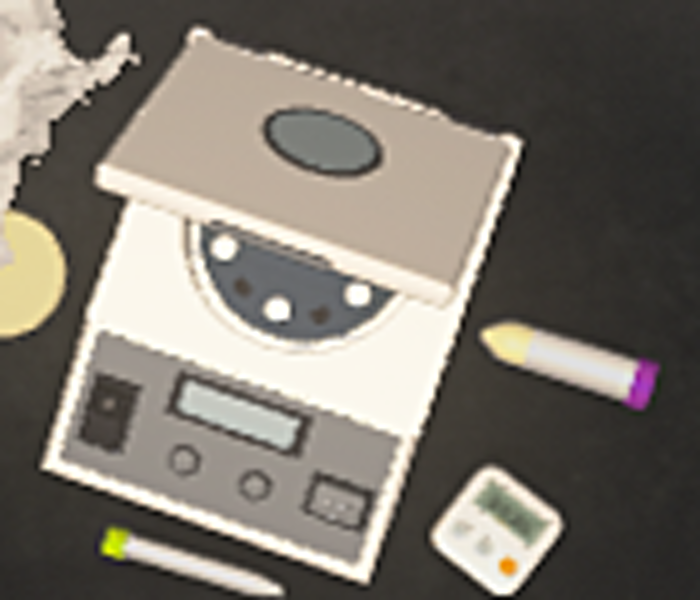

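View pics/sidec.png

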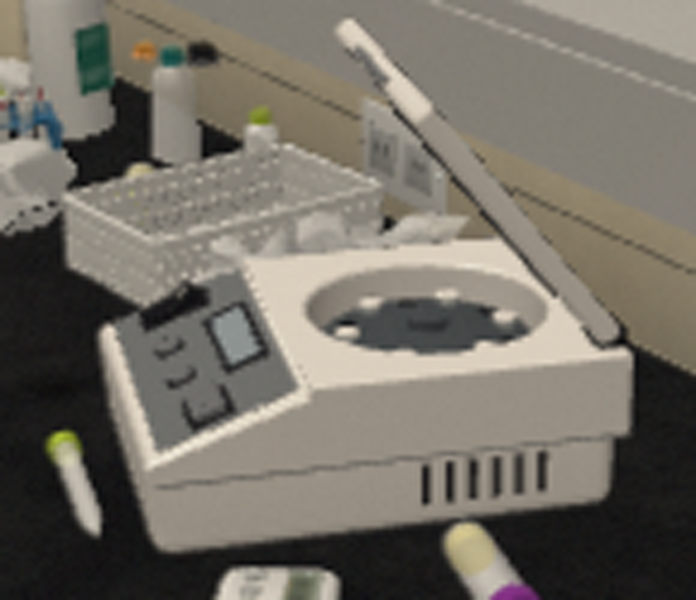

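The top crop shows the rocker at crop (110,413), the pulse key at (338,502) and the small keys at (184,461) and (255,487). The front corners are at (45,467) and (367,580), and the lid's front edge runs from (100,165) to (452,290). The side crop confirms this layout.

```bash
cat > h.py <<'E'
import numpy as np
from cell import camera_info
def depth_pt(n,uv,d):
    i=camera_info(n);K=i["intrinsics"];T=i["world_from_camera"]
    u,v=uv; z=np.median(d[int(round(v))-1:int(round(v))+2,int(round(u))-1:int(round(u))+2])
    return (T@np.r_[np.linalg.inv(K)@[u,v,1]*z,1])[:3]
def ray_z(n,uv,z):
    i=camera_info(n);T=i["world_from_camera"]
    r=T[:3,:3]@np.linalg.inv(i["intrinsics"])@[*uv,1];o=T[:3,3]
    return o+r*(z-o[2])/r[2]
def proj(n,p):
    i=camera_info(n);q=np.linalg.inv(i["world_from_camera"])@np.r_[p,1]
    q=i["intrinsics"]@q[:3];return q[:2]/q[2]
E
python3 - <<'E'
from h import *
t=np.load("top0.npy");s=np.load("side0.npy")
np.set_printoptions(precision=1,suppress=True)
T={"rock":(110,413,90),"key":(338,502,92),"sl":(184,461,87),"sr":(255,487,87),"FL":(45,467,71),"FR":(367,580,71),"deckL":(108,325,105),"deckR":(403,430,105),"lidL":(115,170,240),"lidR":(445,285,240),"lidmid":(285,210,230),"hL":(200,37,130),"hR":(515,140,130),"lidwin":(323,140,180)}
for k,(u,v,z) in T.items():
    p=(u/5+190-.4,v/5+125-.4); print(k,depth_pt("top",p,t),ray_z("top",p,z))
S={"rock":(175,305,90),"key":(208,405,92),"sl":(168,348,87),"sr":(180,378,87),"FR":(152,468,71),"FL":(102,330,71),"lidTipR":(345,25,250),"panelR":(312,392,105)}
for k,(u,v,z) in S.items():
    p=(u/4.8+165-.4,v/4.8+110-.4); print(k,depth_pt("side",p,s),ray_z("side",p,z))
E
```

```text
rock [500.  150.1  95.1] [500.3 150.8  90. ]
key [448.1  11.4  93. ] [448.1  11.4  92. ]
sl [472.  105.7  84.8] [471.9 105.5  87. ]
sr [456.7  62.1  85.9] [456.7  62.   87. ]
FL [470.6 204.1   1.5] [467.8 192.7  71. ]
FR [400.8  -5.1   2.3] [401.4  -6.3  71. ]
deckL [552.6 151.4 103.9] [552.4 151.2 105. ]
deckR [491.4 -27.2 103. ] [491.3 -27.3 105. ]
lidL [619.6 128.2 260. ] [623.2 130.9 240. ]
lidR [559.5 -49.  259.8] [562.  -49.3 240. ]
lidmid [600.7  37.3 248.5] [603.7  38.4 230. ]
hL [725.2  97.4 122.6] [723.4  96.7 130. ]
hR [667.9 -92.9 103.2] [662.8 -91.7 130. ]
lidwin [651.3  20.  184.8] [652.2  20.2 180. ]
rock [498.  147.5  93.4] [501.8 155.2  90. ]
key [444.2   4.3  92.5] [444.7   5.3  92. ]
sl [470.4 104.5  85.9] [469.2 102.   87. ]
sr [455.3  59.9  86. ] [454.3  58.   87. ]
FR [403.   -4.7  67.9] [400.2 -10.5  71. ]
FL [533.9 338.5   2.5] [464.6 185.6  71. ]
lidTipR [613.5 128.1 259. ] [631.6 157.8 250. ]
panelR [490.9 -31.9 102.5] [488.1 -36.7 105. ]
```

```bash
cat >> h.py <<'E'
YAW=np.radians(-18.8);O=np.array([570,46.4])
EX=np.array([np.cos(YAW),np.sin(YAW)]);EY=np.array([-EX[1],EX[0]])
def w(mx,my): return O+mx*EX+my*EY
def cloud(n,d):
    i=camera_info(n);v,u=np.nonzero(d>0);z=d[v,u]
    p=np.linalg.inv(i["intrinsics"])@np.array([u*z,v*z,z]);T=i["world_from_camera"]
    p=(T[:3,:3]@p).T+T[:3,3]; r=p[:,:2]-O
    return np.c_[r@EX,r@EY,p[:,2]]
E
python3 - <<'E'
from h import *
np.set_printoptions(precision=1,suppress=True)
for n in("top","side"):
    c=cloud(n,np.load(n+"0.npy"))
    m=(c[:,0]>-138)&(c[:,0]<-55)&(abs(c[:,1])<100); c=c[m]
    h=(c[:,2]-71-(c[:,0]+143)*.36)*.94
    print(n,"panel",np.median(h))
    for nm,a,b,t in(("rock",50,100,5),("key",-105,-50,4.5),("sl",15,38,2.5),("sr",-35,-12,2.5)):
        k=(c[:,1]>a)&(c[:,1]<b)&(h>t+np.median(h)); q=c[k]
        print(nm,k.sum(),q.min(0),q.max(0),q.mean(0),h[k].max())
    # deck & lid
c=cloud("top",np.load("top0.npy"))
k=(abs(c[:,1])<100)&(c[:,0]>0)&(c[:,0]<135)&(c[:,2]>125)
q=c[k];A=np.polyfit(q[:,0],q[:,2],1);print("lid z=",A,np.arctan(A[0]),q.min(0),q.max(0))
for a in np.linspace(.9,0,10):
    x=130-168*np.cos(a)+10*np.sin(a);z=111+168*np.sin(a)+10*np.cos(a)
    print(round(a,2),x,z,"tool",w(x+8,0))
E
```

```text
top panel 0.68537375810311
rock 65 [-128.6   56.9   82.5] [-58.9  88.3 108.8] [-98.2  74.6  96.1] 13.723794328840878
key 63 [-132.5  -95.9   80.8] [-72.2 -52.6 103.6] [-105.1  -73.4   92.9] 11.442436703501334
sl 42 [-127.2   15.2   80.7] [-57.4  37.5 105.6] [-90.2  25.6  95. ] 9.99260989202726
sr 38 [-134.9  -32.5   78.1] [-58.2 -12.4 105.3] [-99.8 -23.1  91.3] 6.751882292946412
side panel 1.221339319621011
rock 42 [-119.1   64.9   87.3] [-86.1  92.7 105.7] [-100.7   76.6   95.5] 15.09653348435886
key 40 [-114.8  -90.6   88.9] [-96.  -53.8  96.8] [-106.2  -74.    93.3] 10.60698240428114
sl 16 [-118.1   17.2   84.8] [-58.2  35.5 105.8] [-99.9  25.6  92. ] 6.521964201083822
sr 15 [-118.9  -34.2   84.2] [-76.2 -18.2  99.4] [-104.3  -23.8   90.5] 7.545378392981932
lid z= [ -1.2 282.3] -0.872595707032586 [   7.3 -100.   125.1] [131.  100.  266.5]
0.9 33.40279442680321 248.81502050012386 tool [609.2  33.1]
0.8 20.126833738671436 238.48289036459147 tool [596.6  37.3]
0.7 7.948689408582856 226.876993328777 tool [585.1  41.3]
0.6 -3.009958570875612 214.11329167946272 tool [574.7  44.8]
0.5 -12.63961501154058 200.31931610440984 tool [565.6  47.9]
0.4 -20.844063569398198 185.63289144788214 tool [557.8  50.5]
0.3 -27.541328106488436 170.20075961036108 tool [551.5  52.7]
0.2 -32.66449176937798 154.17711335198268 tool [546.7  54.3]
0.1 -36.162365600240065 137.72205564944738 tool [543.3  55.5]
0.0 -38.0 121.0 tool [541.6  56.1]
```

```bash
python3 -m handwheel '0 0 0.75 0.45 1;0 0 0.75 0.45 1;0 0 0.75 0.45 1;0.5 -0.65 0 0 1;0.5 -0.65 0 0 1;0.5 -0.65 0 0 1;0.5 -0.65 0 0 1;0.5 -0.65 0 0 1;0.5 -0.65 0 0 1;0.5 -0.65 0 0 1;0.5 -0.65 0 0 1;0.5 -0.65 0 0 1' 20; python3 -m handwheel '0.5 -0.65 0 0 1;0.5 -0.65 0 0 1;0.5 -0.65 0 0 1;0.5 -0.65 0 0 1;0.5 -0.65 0 0 1;0.5 -0.65 0 0 1;0.5 -0.65 0 0 1;0 0 0 0 1;0 0 0 0 1;0 0 0 0 1'
```

```text
clock: 1.1
eef_pos: [417.8, 260.7, 295.3]
eef_rot: [-3.141, -0.0, 2.814]
wrist_force: [-0.8, 0.1, -0.3]
finger_gap: 17.6
finger_force: 0.0
clock: 1.93
eef_pos: [556.8, 80.6, 295.1]
eef_rot: [-3.141, -0.001, 2.813]
wrist_force: [0.3, 0.8, -0.6]
finger_gap: 0.3
finger_force: 0.0
```

```bash
python3 -m handwheel '0.45 -0.4 0 0 1;0.45 -0.4 0 0 1;0.4 -0.4 0 0 1;0 0 -0.3 0 1;0 0 -0.3 0 1;0 0 0 0 1;0 0 0 0 1'; python3 - <<'E'
from cell import *
import cv2
p,d=camera("side"); cv2.imwrite("pics/s1.png",cv2.resize(p[60:240,140:340],None,fx=3,fy=3)[:,:,::-1])
E
```

```text
clock: 2.52
eef_pos: [608.6, 33.3, 271.5]
eef_rot: [-3.141, -0.001, 2.815]
wrist_force: [0.7, -0.4, 1.0]
finger_gap: 0.5
finger_force: 0.0
```

View pics/s1.png

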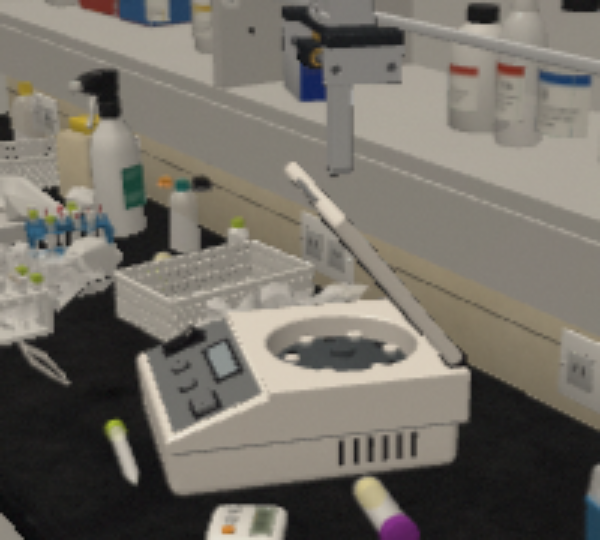

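The closed finger at (340,170) hangs above the lid's outer face, whose front edge is at (292,170). I'll push down along the lid's arc.

```bash
python3 -m handwheel '0 0 -0.25 0 1;0 0 -0.3 0 1;-0.31 0.1 -0.26 0 1;-0.29 0.1 -0.29 0 1;-0.26 0.09 -0.32 0 1;-0.23 0.08 -0.35 0 1;-0.2 0.07 -0.37 0 1;0 0 0 0 1'
```

```text
clock: 3.23
eef_pos: [555.9, 50.5, 183.9]
eef_rot: [-3.141, -0.002, 2.814]
wrist_force: [1.3, -0.3, 1.3]
finger_gap: 0.5
finger_force: 0.9
```

```bash
python3 -m handwheel '-0.16 0.05 -0.38 0 1;-0.12 0.04 -0.4 0 1;-0.08 0.03 -0.41 0 1;0 0 0 0 1'; python3 -m handwheel '-0.04 0.01 -0.35 0 1;0 0 -0.1 0 1;0 0 0 0 1;0 0 0 0 1';  python3 - <<'E'
from cell import *
import cv2
p,d=camera("side"); cv2.imwrite("pics/s2.png",cv2.resize(p[60:240,140:340],None,fx=3,fy=3)[:,:,::-1])
E
```

```text
clock: 3.57
eef_pos: [542.0, 54.9, 136.3]
eef_rot: [-3.14, -0.003, 2.814]
wrist_force: [-0.0, -0.7, -0.3]
finger_gap: 0.3
finger_force: 0.0
clock: 3.9
eef_pos: [542.3, 55.1, 121.8]
eef_rot: [3.141, 0.001, 2.814]
wrist_force: [-2.2, 0.8, 6.3]
finger_gap: 0.1
finger_force: 3.0
```

View pics/s2.png

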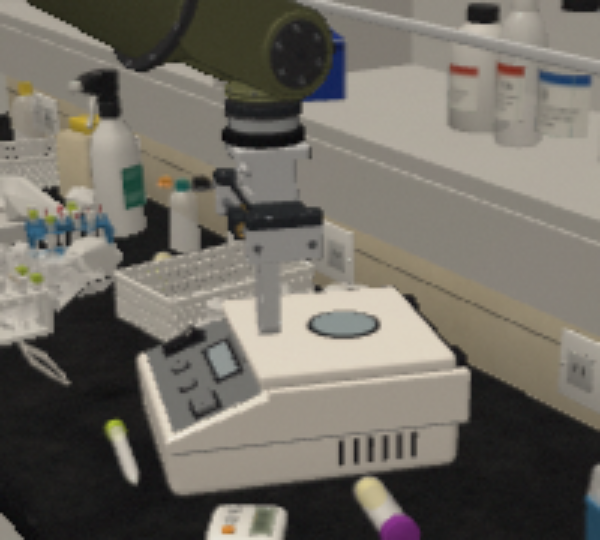

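The lid lies flat and shut, with the finger at (268,325) near its front edge. Next is the rocker, at tool target (506,148).

```bash
python3 -m handwheel '0 0 0.4 0 1;0 0 0.4 0 1;-0.3 0.77 0 0 1;-0.3 0.77 0 0 1;-0.3 0.77 0 0 1;0 0 -0.5 0 1;0 0 -0.3 0 1;0 0 0 0 1;0 0 0 0 1'; python3 - <<'E'
from cell import *
import cv2
a=camera("side")[0][120:220,160:290]; b=camera("top")[0][120:250,180:310]
cv2.imwrite("pics/s3.png",cv2.hconcat([cv2.resize(a,(520,400)),cv2.resize(b[:,:91],(280,400))])[:,:,::-1])
E
```

```text
clock: 4.7
eef_pos: [505.8, 147.4, 120.8]
eef_rot: [-3.141, -0.0, 2.814]
wrist_force: [-0.1, -0.1, -0.4]
finger_gap: 0.6
finger_force: 0.0
```

View pics/s3.png

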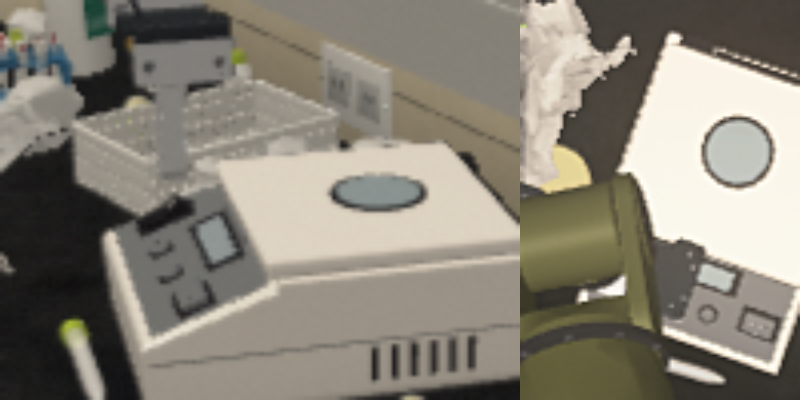

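The lid stays shut. The finger tip at (172,180) is over the far half of the rocker at (165,215), so I'll press down.

```bash
python3 -m handwheel '0 0 -0.2 0 1;0 0 -0.2 0 1;0 0 0 0 1'; python3 -m handwheel '0 0 -0.1 0 1;0 0 0 0 1'; python3 -m handwheel '0 0 -0.07 0 1;0 0 0 0 1;0 0 0 0 1'
```

```text
clock: 5.05
eef_pos: [505.8, 147.2, 103.4]
eef_rot: [3.141, 0.0, 2.813]
wrist_force: [0.6, -0.0, 1.2]
finger_gap: 0.3
finger_force: 0.9
clock: 5.22
eef_pos: [506.9, 147.1, 100.9]
eef_rot: [3.141, 0.003, 2.813]
wrist_force: [-0.0, 0.1, -0.5]
finger_gap: 0.5
finger_force: 0.0
clock: 5.47
eef_pos: [506.4, 147.4, 98.4]
eef_rot: [3.141, 0.002, 2.814]
wrist_force: [0.2, -3.0, 12.5]
finger_gap: 0.6
finger_force: 6.0
```

```bash
python3 -m handwheel '0 0 0 0 1;0 0 0.5 0 1;0 0 0.4 0 1;-0.39 -0.85 0 0 1;-0.39 -0.85 0 0 1;-0.39 -0.85 0 0 1;-0.39 -0.85 0 0 1;0 0 0 0 1;0 0 0 0 1'; python3 - <<'E'
from cell import *
import cv2
a=camera("side")[0][120:220,160:290]; b=camera("top")[0][120:250,180:310]
cv2.imwrite("pics/s4.png",cv2.hconcat([cv2.resize(a,(520,400)),cv2.resize(b[:,:91],(280,400))])[:,:,::-1])
E
```

```text
clock: 6.22
eef_pos: [442.6, 10.4, 133.3]
eef_rot: [3.142, -0.0, 2.811]
wrist_force: [-0.5, 0.6, 0.1]
finger_gap: 0.8
finger_force: 0.0
```

View pics/s4.png

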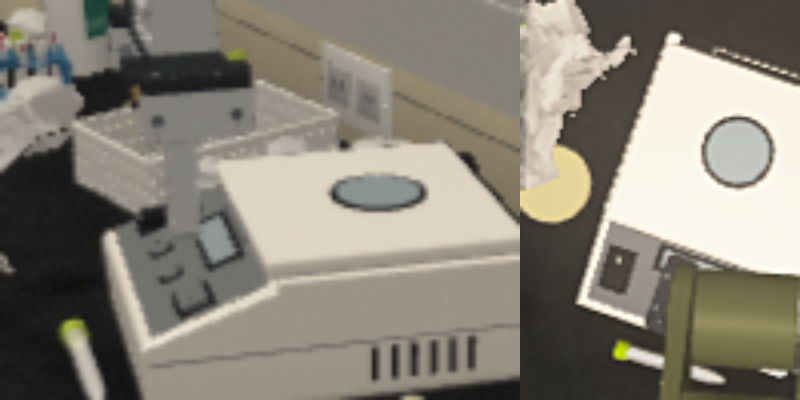

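The lid is shut and the rocker's near end is now up at (152,218), so it is on. The finger is 40 mm above the pulse key at (193,298).

```bash
python3 -m handwheel '0.02 0.02 -0.4 0 1;0 0 -0.3 0 1;0 0 -0.15 0 1;0 0 0 0 1;0 0 0 0 1'; python3 -m handwheel '0 0 -0.06 0 1;0 0 0 0 1;0 0 0 0 1';python3 -m handwheel '0 0 -0.06 0 1;0 0 0 0 1;0 0 0 0 1'
```

```text
clock: 6.73
eef_pos: [444.1, 12.8, 99.4]
eef_rot: [-3.141, -0.001, 2.815]
wrist_force: [-0.5, 0.0, 0.7]
finger_gap: 0.3
finger_force: 0.0
clock: 6.98
eef_pos: [444.1, 12.3, 97.3]
eef_rot: [3.141, 0.0, 2.814]
wrist_force: [-0.1, -0.4, 0.2]
finger_gap: 0.7
finger_force: 0.0
clock: 7.23
eef_pos: [444.1, 12.2, 94.8]
eef_rot: [3.141, 0.0, 2.814]
wrist_force: [0.2, 0.8, 2.7]
finger_gap: 0.3
finger_force: 1.0
```

```bash
python3 -m handwheel '0 0 -0.05 0 1;0 0 0 0 1;0 0 0 0 1';python3 -m handwheel '0 0 -0.04 0 1;0 0 0 0 1;0 0 0 0 1';python3 -m handwheel '0 0 -0.03 0 1;0 0 0 0 1;0 0 0 0 1'
```

```text
clock: 7.48
eef_pos: [444.1, 12.2, 92.8]
eef_rot: [3.141, 0.0, 2.814]
wrist_force: [1.3, -1.4, 3.9]
finger_gap: 0.4
finger_force: 1.7
clock: 7.73
eef_pos: [444.2, 12.2, 91.1]
eef_rot: [3.141, 0.001, 2.814]
wrist_force: [0.7, 0.2, 5.4]
finger_gap: 0.6
finger_force: 2.3
clock: 7.98
eef_pos: [444.4, 12.2, 90.6]
eef_rot: [3.141, 0.001, 2.814]
wrist_force: [-1.4, -0.4, 14.1]
finger_gap: 0.4
finger_force: 6.5
```

```bash
python3 -m handwheel '0 0 0 0 1;0 0 0 0 1;0 0 0 0 1'; python3 -c "
from cell import *
print(sign_off())"
```

```text
clock: 8.23
eef_pos: [444.4, 12.2, 90.6]
eef_rot: [3.141, 0.001, 2.814]
wrist_force: [-1.1, 0.3, 12.3]
finger_gap: 0.3
finger_force: 6.5
the job is handed in; nothing more can be done
None
```

I handed the job in at 8.2 s with the lid shut, the rocker on and the fingertips holding the pulse key fully in at about 12 N; the small keys and loose items were not touched, and sign-off returned no verdict.

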